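Load the ageing chamber with coated test plates

TASK

Flip up the ring pull of the floor hatch in the ageing chamber, open the hatch until it stands up, and lay every test plate from the bench flat on the pit floor with its blue coated face up; plates that lie blue face down must be turned over (the slotted stand is there to help). Then shut the hatch and, with it shut, click the selector's thumb lever forward, notch by notch, to its third stop, the green one. Finish with the hatch flush and the ring folded flat into its recess, and leave the other things on the bench where they are.

Things in the scene. Friction and masses are not known exactly. Their poses are not given: they have to be found in the camera images.
- chamber: Ageing chamber, fixed: low steel plinth 260 (x) x 320 (y) x 70 mm high, origin at the centre of its underside on the bench; its x axis points away from the robot when unturned. In its deck is a pit, 170 (x) x 250 (y) mm and centred, with its floor 8 mm above the bench (62 mm deep), closed by a hatch flush with the deck.
- hatch (a joint): Grey flush hatch, 180 (x) x 260 (y) mm, 8 mm thick, 0.35 kg, hinged along its far (+x) edge; 0 = shut flush, grows to 1.8 rad as its near edge swings up and away from the robot (1.57 = upright). Stiff hinge: it stays at any angle; it takes about 0.75 N m to lift and about 0.1 to 0.4 N m to swing shut.
- hatch_hinge (a point): Middle of the hatch's hinge line, at the height of the deck (70 mm above the bench), 90 mm beyond the chamber's centre; axes as the chamber's, hinge along y.
- hatch_edge (a point): Middle of the hatch's free edge, on its outer face, 180 mm from the hinge; it moves with the hatch (its x axis points from free edge to hinge, z out of the outer face).
- ring (a joint): Brass ring pull on the hatch: rectangular bail of 8 mm bar pivoted 152 mm from the hatch hinge, 6 mm below the face, free bar 50 mm from the pivot towards the hatch hinge. 0 = flat in its black recess (22 mm deep, 80 mm wide, 44 mm free beyond the bar, 42 mm inside the ring: fingers can straddle the bar), 1.57 = square to the hatch, stops at 1.7. Stays where it is left.
- ring_bar (a point): Middle of the ring's free bar (8 mm round, along y, 52 mm clear between the legs); moves with ring and hatch.
- selector: Programme selector, fixed: grey box 120 (x) x 75 (y) x 50 mm high, origin under its centre; a thumb lever stands out of its top. Two rows of four dots on top mark the lever's click stops; the third from the robot's side is larger and green.
- lever (a joint): Thumb lever, swings fore and aft (along the selector's x); rad, 0 = upright, + = leaning away from the robot. Four click stops at -0.6, -0.2, +0.2 (green, third) and +0.6; a push of about 5 N at the tip takes it over the hump between two stops (humps at -0.4, 0 and +0.4), whence it snaps into the next. At the start it is in the first or second stop.
- lever_tip (a point): Top of the lever, 105 mm from its pivot. The top 34 mm is a red paddle 12 (fore-aft) x 26 mm wide; below it a 10 mm rod.
- lever_pivot (a point): Pivot of the lever, 45 mm above the bench in the selector's middle.
- stand: White turning stand, fixed: base 70 (x) x 56 (y) x 6 mm with one upright slot along its x, 16 mm wide (y) and 70 mm long, open at the ends, from its floor 6 mm above the bench up to 36 mm; above that flared lips 60 mm long widen it to about 45 mm at 57 mm above the bench. Origin under its centre. A plate can be stood on end in it.
- plate1: Aluminium test plate 100 (x) x 50 (y) x 12 mm, 0.16 kg, origin at its middle. One broad face is bare metal, the other coated blue: the -z face is blue, +z bare. Lies flat on the bench at the start, bare face up, its long side roughly along world y. May be absent.
- plate2: Aluminium test plate 100 (x) x 50 (y) x 12 mm, 0.16 kg, origin at its middle. One broad face is bare metal, the other coated blue: the -z face is blue, +z bare. Lies flat on the bench at the start, bare face up, its long side roughly along world y. May be absent.
- plate3: Aluminium test plate 100 (x) x 50 (y) x 12 mm, 0.16 kg, origin at its middle. One broad face is bare metal, the other coated blue: the +z face is blue. Lies flat on the bench at the start, blue face up, its long side roughly along world y. May be absent.
- cup: Bystander: steel mug, 72 mm across, 90 mm high; origin at its underside. To be left alone.
- bottle: Bystander: blue bottle, 66 mm across, 150 mm high; origin at its underside. To be left alone.
- flask: Bystander: conical glass flask, 80 mm across, 113 mm high; origin at its underside. To be left alone.
- dish: Bystander: white dish, 100 mm across, 14 mm high; origin at its underside. To be left alone.
- beaker: Bystander: steel cup, 68 mm across, 85 mm high; origin at its underside. To be left alone.
- wrench: Bystander: wrench lying flat, about 180 mm long; origin at its underside. To be left alone.
- jar: Bystander: amber jar, 60 mm across, 70 mm high; origin at its underside. To be left alone.

How it is judged:
By the outcome, as a careful person would: the job done as asked, in the order asked, and still so for the second after the job is handed in, with the robot touching nothing.
Of plate1, plate2, plate3 only 2 to 3 are there at a start; the rules pass over those that are not, and their reading is None.
At some moment in a run one of plate1, plate2, plate3 may be knocked a few centimetres aside while the robot is not near it.
Once in a run the grip may slacken for a moment while it holds something.
It also fails if it takes over 210 s, if anything falls off the work surface, if the arm or the gripper's body presses on something with over 40 N, if the wrist force passes 120 N, or if a joint passes its speed limit or range.

ROBOT

A 6-joint arm with a two-finger parallel gripper is mounted at the origin on the work surface. World frame = base frame: x ahead of the robot, y to its left, z up, the work surface at z = 0. Lengths are in m, angles in rad, forces in N, time in s.
With the tool pointing down it reaches from about 0.225 to 0.875 m from the base axis. Payload 3.4 kg.
Tool frame: the origin (TCP) lies midway between the tips of the shut fingers; the grasp point (between the pads) lies 19 mm behind it; z points along the fingers, y is the line along which they close (so a half turn about z gives the same grasp; the last joint's range is limited). The gripper opens to 85 mm and grips with 20 to 120 N. Pads are 22 mm wide; open, the fingers measure 114 mm over their backs; the gripper's body (76 mm by 85 mm) begins 54 mm behind the grasp point. The pads swing forward as they close: fully open they stand 13 mm farther back than shut.
Start: joints at [-1.462, 0.276, 1.505, -0, 1.361, -0.121], TCP at [0.131, -0.56, 0.231] pointing down, gripper open.
Joint ranges: [-2.89, 2.89], [-0.75, 2.08], [0.22, 2.7], [-1.18, 4.32], [0.11, 2.71], [-2.7, 2.7]. Speed limits (rad/s): [2.57, 2.57, 3.14, 3.14, 3.14, 3.14].

INTERFACE

Orientations are given as [roll, pitch, yaw] about the fixed x, y, z axes, in that order (R = Rz(yaw) Ry(pitch) Rx(roll)).
In Python, from station import * gives the robot as it stands. Calls block until the motion is done:
- reach(position, orientation): joint-space move of the TCP to a pose.
- move_straight(position, orientation=None, velocity=0.15, f_stop=None): straight line of the TCP; orientation=None keeps the orientation; velocity is the mean speed in m/s. With f_stop (N) it stops when the force on the tool has changed by that much, and returns True; else False.
- move_joints(angles): joint-space move.
- move_gripper(opening, f_grip=None): finger opening in m; f_grip is the grip in N (None keeps the last); returns when the fingers have stopped.
- dwell(seconds).
- ik(position, orientation): joint angles nearest the present ones, or None.
- read_camera(name): name is "scene" or "top"; returns (picture, depth): 480x640x3 uint8, red, green, blue; 480x640 float32, m along the optical axis (not along the pixel's ray), 0 where there is no reading.
- calibration(name): a dict with "fovy" (degrees; the focal length in pixels is half the picture's height over the tangent of half this angle, whatever the lens; pixels are square), "cx", "cy" (the principal point, pixels), "k1" (the pictures are not rectified: a ray, as slopes to the right and down, at radius r is drawn at 1 + k1 r^2 times it, then the intrinsics apply), "rvec" (rotation vector, rad) and "tvec" (3), from world to camera coordinates, as OpenCV has them. Camera axes: x right, y down, z forward; pixel columns grow to the right and rows downward; lengths in m; the calibration is good to about 2 mm. A picture is of the moment at which its call begins. calibration takes no time and is no camera call.
A pose or a line that the arm cannot do raises PlanningError and nothing moves.
- close_job(): hands the job in; it is judged then, once.
Trained networks look in the newest picture that a camera, given by its name, has taken for a name from the list of things; names that differ only in an ending like _2 or _b are one class to them, and where a whole thing is asked for, a point or a joint stands for the part that bears it (a point fixed in the world has none). Each returns a list of dicts, best first, with "conf" (0 to 1); they miss things now and then, are a little off and sometimes report something else, mostly with a low value. They report only what shows in the picture. A call takes as long as a camera call.
- look_for(camera, name): "centre" ([x, y, z] in m, in world coordinates, good to about 4 mm: the middle of the surface that is visible of it).
Readings, each from a call of its own:
- get_time_s(): time.
- get_joints(): joint angles.
- get_joint_velocities(): joint speeds.
- get_tau(): joint torques, N m.
- get_ee_pos(): TCP position.
- get_ee_rot(): TCP orientation.
- get_contact_force(): force on the tool from outside, world axes, zero at the start.
- get_ft_torque(): the same for the moment, N m.
- get_opening(): finger opening in m.
- get_grip_force(): force on a finger pad.
Only numpy, scipy, OpenCV 4.12 (cv2) and the standard library are available. Lean on these libraries where they do the work, as an engineer would, in place of code of your own. Each camera call takes 0.05 s, during which the arm holds its last target. There are 200 camera calls.

## Working session

There is one attempt and no reset: what is moved stays moved. The work goes in short steps, each a Python script; the robot and the scene stay as the last script left them, time stands still between calls to the robot, and variables do not carry over. Pictures are saved under pics/ and viewed, at most 14 in all, crops included, and the job is handed in when it is done.

```bash
ls; mkdir -p pics; cat > h.py <<'E'
from station import *
import numpy as np, cv2
from scipy.spatial.transform import Rotation as R
def snap(cam,fn=None):
    p,d=read_camera(cam)
    if fn: cv2.imwrite('pics/'+fn,p[:,:,::-1])
    return p,d
def cloud(cam,d):
    c=calibration(cam); f=240/np.tan(np.radians(c['fovy'])/2)
    v,u=np.mgrid[0:480,0:640]
    xd=(u-c['cx'])/f; yd=(v-c['cy'])/f; x,y=xd.copy(),yd.copy()
    for _ in range(20):
        s=1+c['k1']*(x*x+y*y); x,y=xd/s,yd/s
    P=np.stack([x*d,y*d,d],-1)
    Rm=cv2.Rodrigues(np.array(c['rvec'],float))[0]
    W=(P-np.array(c['tvec']).ravel())@Rm
    W[d<=0]=np.nan
    return W
E
python3 - <<'E'
from h import *
for c in('top','scene'):
    p,d=snap(c,c+'0.png'); np.save(c+'0.npy',cloud(c,d)); 
    for n in ['chamber','hatch','ring_bar','selector','lever_tip','stand','plate1','plate2','plate3','cup','bottle','flask','dish','beaker','wrench','jar']:
        print(c,n,[(np.round(r['centre'],3).tolist(),round(r['conf'],2)) for r in look_for(c,n)][:3])
print(get_time_s())
E
```

```text
pics
station.py
top chamber [([0.528, -0.126, 0.074], 0.69), ([0.75, 0.14, 0.072], 0.67)]
top hatch [([0.524, -0.12, 0.072], 0.93)]
top ring_bar [([0.493, -0.123, 0.07], 0.49)]
top selector [([0.451, -0.4, 0.045], 0.68), ([0.756, -0.165, 0.048], 0.55)]
top lever_tip [([0.441, -0.405, 0.14], 0.68)]
top stand [([0.655, 0.273, 0.04], 0.97)]
top plate1 [([0.407, 0.31, 0.01], 0.84), ([0.421, 0.152, 0.012], 0.66)]
top plate2 [([0.407, 0.31, 0.01], 0.84), ([0.421, 0.152, 0.012], 0.66)]
top plate3 [([0.407, 0.31, 0.01], 0.84), ([0.421, 0.152, 0.012], 0.66)]
top cup [([0.774, 0.011, 0.04], 0.91)]
top bottle [([0.618, -0.404, 0.098], 0.67), ([0.521, -0.126, 0.072], 0.38)]
top flask [([0.719, -0.292, 0.044], 0.86), ([0.579, 0.484, 0.008], 0.72)]
top dish [([0.58, 0.485, 0.007], 0.81), ([0.531, -0.123, 0.071], 0.46)]
top beaker [([0.756, -0.164, 0.044], 0.88)]
top wrench [([0.301, -0.282, 0.01], 0.85)]
top jar [([0.526, -0.121, 0.074], 0.74), ([0.752, 0.139, 0.072], 0.61), ([0.451, -0.404, 0.045], 0.4)]
scene chamber []
scene hatch [([0.532, -0.122, 0.07], 0.95)]
scene ring_bar [([0.494, -0.125, 0.065], 0.59)]
scene selector [([0.462, -0.408, 0.049], 0.82)]
scene lever_tip [([0.443, -0.406, 0.127], 0.7)]
scene stand [([0.662, 0.279, 0.041], 0.57)]
scene plate1 [([0.411, 0.301, 0.016], 0.82), ([0.426, 0.154, 0.012], 0.65)]
scene plate2 [([0.411, 0.301, 0.016], 0.82), ([0.426, 0.154, 0.012], 0.65)]
scene plate3 [([0.411, 0.301, 0.016], 0.82), ([0.426, 0.154, 0.012], 0.65)]
scene cup [([0.746, 0.007, 0.049], 0.89)]
scene bottle [([0.644, -0.407, 0.094], 0.98), ([0.495, -0.124, 0.065], 0.59)]
scene flask [([0.742, -0.294, 0.045], 0.6), ([0.775, 0.137, 0.069], 0.48)]
scene dish [([0.576, 0.48, 0.011], 0.73)]
scene beaker [([0.735, -0.159, 0.053], 0.59)]
scene wrench [([0.556, -0.123, 0.071], 0.71), ([0.302, -0.283, 0.008], 0.6)]
scene jar [([0.774, 0.134, 0.066], 0.56)]
1.7
```

View pics/top0.png

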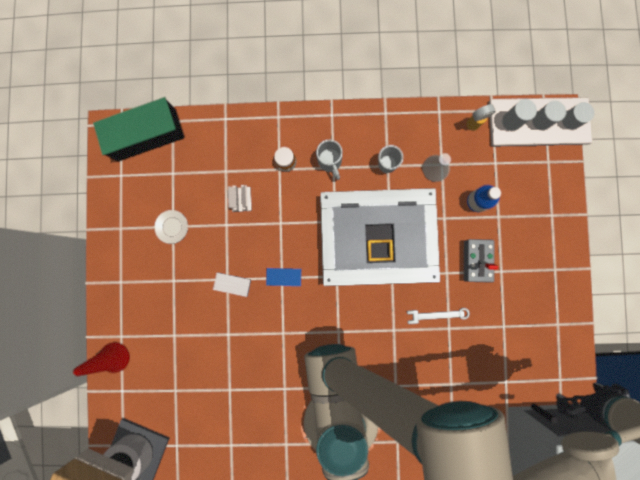

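View pics/scene0.png

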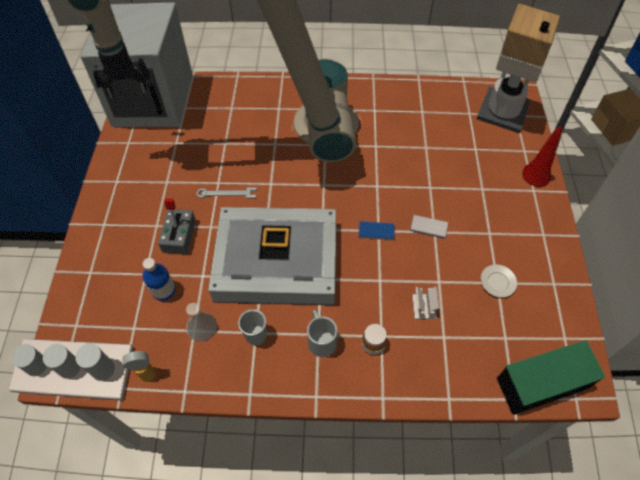

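The top view shows two plates: a bare one at (232,285) and a blue one at (284,277). The stand is at (240,198), the hatch ring at (380,245), and the red lever tip at (492,267) on the selector. Next I'll measure their poses.

```bash
cat >> h.py <<'E'
def rect(W,mask):
    P=W[mask]; P=P[~np.isnan(P[:,0])]
    n,l,s,c=cv2.connectedComponentsWithStats((mask).astype(np.uint8))
    if n<2: return None
    k=1+np.argmax(s[1:,4]); Q=W[l==k]; 
    (cx,cy),(w,h),a=cv2.minAreaRect((Q[:,:2]*1000).astype(np.float32))
    if w<h: w,h,a=h,w,a-90
    return dict(c=(round(cx,1),round(cy,1)),wh=(round(w,1),round(h,1)),ang_long=round((a+90)%180-90,2),n=len(Q),z=round(float(np.median(Q[:,2])),4),mean=np.round(Q.mean(0),4).tolist())
def near(W,x,y,r,zlo,zhi):
    return (np.hypot(W[...,0]-x,W[...,1]-y)<r)&(W[...,2]>zlo)&(W[...,2]<zhi)
E
python3 - <<'E'
from h import *
for c in('top','scene'):
    W=np.load(c+'0.npy'); p=cv2.imread(f'pics/{c}0.png')[:,:,::-1].astype(int)
    r,g,b=p[...,0],p[...,1],p[...,2]
    print(c,'bench z',np.nanmedian(W[near(W,.3,.3,.06,-.05,.05)][:,2]))
    print('chamber',rect(W,near(W,.53,-.12,.25,.055,.085)))
    print('plateB',rect(W,near(W,.41,.152,.09,-.02,.04)&(b>r+30)))
    print('plateG',rect(W,near(W,.407,.31,.09,-.02,.04)&(b>110)))
    print('plateGz',rect(W,near(W,.407,.31,.09,.006,.04)))
    print('stand',rect(W,near(W,.655,.273,.07,.03,.08)))
    print('standlow',rect(W,near(W,.655,.273,.07,.004,.08)))
    print('selbox',rect(W,near(W,.455,-.403,.1,.04,.06)))
    m=near(W,.455,-.403,.12,.06,.2); print('lever',rect(W,m), 'ztop',np.nanmax(W[m][:,2]) if m.any() else 0)
    m=near(W,.455,-.403,.12,.03,.2)&(r>g+80); print('red',rect(W,m))
    m=near(W,.5,-.123,.07,.03,.2)&(r>b+60); print('ring',rect(W,m))
    m=near(W,.455,-.403,.09,.04,.07)&(g>r+15)&(g>b); print('green',W[m])
E
python3 - <<'E'
import cv2
a=cv2.imread('pics/top0.png')[225:300,440:520];b=cv2.imread('pics/scene0.png')[180:260,140:220]
f=lambda i:cv2.resize(i,(400,400),interpolation=cv2.INTER_CUBIC)
cv2.imwrite('pics/sel0.png',cv2.hconcat([f(a),f(b)]))
E
```

```text
top bench z 0.0012462912706636803
chamber {'c': (526.2, -124.0), 'wh': (321.0, 261.3), 'ang_long': -89.75, 'n': 9975, 'z': 0.0716, 'mean': [0.526, -0.1234, 0.0715]}
plateB {'c': (421.5, 151.6), 'wh': (98.1, 47.9), 'ang_long': 86.35, 'n': 566, 'z': 0.0132, 'mean': [0.4216, 0.1513, 0.0133]}
plateG {'c': (412.1, 312.2), 'wh': (142.7, 132.8), 'ang_long': -45.8, 'n': 855, 'z': 0.0116, 'mean': [0.4052, 0.3075, 0.0098]}
plateGz {'c': (403.6, 304.3), 'wh': (104.9, 55.0), 'ang_long': 78.84, 'n': 613, 'z': 0.0131, 'mean': [0.4039, 0.3038, 0.013]}
stand {'c': (652.9, 291.0), 'wh': (67.2, 20.9), 'ang_long': 1.46, 'n': 198, 'z': 0.0481, 'mean': [0.6522, 0.2903, 0.0479]}
standlow {'c': (656.1, 279.3), 'wh': (98.4, 73.7), 'ang_long': 5.33, 'n': 565, 'z': 0.0394, 'mean': [0.6526, 0.2739, 0.0329]}
selbox {'c': (451.9, -408.2), 'wh': (120.9, 77.9), 'ang_long': -3.67, 'n': 1099, 'z': 0.052, 'mean': [0.453, -0.4046, 0.0519]}
lever {'c': (439.3, -405.4), 'wh': (25.4, 23.5), 'ang_long': -1.81, 'n': 93, 'z': 0.1413, 'mean': [0.4371, -0.404, 0.1284]} ztop 0.1531375956686055
red {'c': (431.9, -405.2), 'wh': 
[... 4631 characters left out ...]
 0.46807516 -0.38941183  0.05250268]
 [ 0.46671128 -0.38728406  0.050499  ]
 [ 0.4693969  -0.3830366   0.05478049]
 [ 0.46780185 -0.38102688  0.05241824]
 [ 0.46338979 -0.38045622  0.04568527]
 [ 0.47575213 -0.43194698  0.0575523 ]
 [ 0.47407121 -0.4300757   0.05504257]
 [ 0.46807217 -0.43070112  0.04579395]
 [ 0.46910646 -0.39003366  0.04901444]
 [ 0.4711326  -0.38611816  0.05228685]
 [ 0.47296524 -0.38232008  0.05525713]
 [ 0.47027633 -0.38088493  0.05118111]
 [ 0.46903151 -0.37868741  0.04935592]
 [ 0.47393338 -0.38864211  0.05145018]
 [ 0.47298324 -0.3863037   0.05007861]
 [ 0.47520594 -0.38229645  0.05367232]
 [ 0.47354334 -0.38033019  0.051186  ]
 [ 0.47066039 -0.37898478  0.04679086]]
```

View pics/sel0.png

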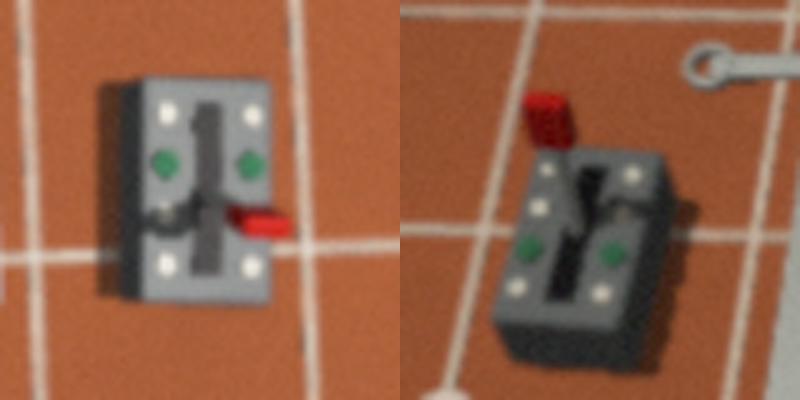

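The lever's tip at x≈0.433 against a pivot at 0.454 means it is in the second stop, so it needs one click. Before moving I'll check IK for the hatch path and for the stand poses.

```bash
cat >> h.py <<'E'
pi=np.pi
HX,HY,HZ=0.6168,-0.1236,0.070   # hinge
def bar(th,al):
    # ring bar for hatch angle th, ring angle al (x,z plane)
    lx=-0.152+0.05*np.cos(al); lz=-0.006+0.05*np.sin(al)
    return np.array([HX+lx*np.cos(th)+lz*np.sin(th), HY, HZ-lx*np.sin(th)+lz*np.cos(th)])
def down(yaw): return [pi,0,yaw]
def rpy(z,y):
    # tool z and y axes -> rpy
    z=np.array(z,float);z/=np.linalg.norm(z);y=np.array(y,float);y-=z*(y@z);y/=np.linalg.norm(y)
    return R.from_matrix(np.stack([np.cross(y,z),y,z],1)).as_euler('xyz').tolist()
E
python3 - <<'E'
from h import *
r=lambda q:None if q is None else np.round(q,2).tolist()
for yaw in(pi/2,-pi/2):
    for th,al in((0,0),(0,1.57),(.8,1.57),(1.58,1.57)):
        b=bar(th,al); print('hatch',round(yaw,2),th,al,r(ik((b-[0,0,.01]).tolist(),down(yaw))), r(ik((b+[0,0,.1]).tolist(),down(yaw))))
# wrist offset
p=np.array([.5,.1,.2]); z0=np.array([0,0,-1.]); q0=np.array(ik(p.tolist(),rpy(z0,[1,0,0])))
z1=np.array([0,.3,-1.]);z1/=np.linalg.norm(z1)
best=min((np.abs(np.array(q)[:3]-q0[:3]).max(),d) for d in np.arange(.05,.4,.005) if (q:=ik((p-z0*d+z1*d).tolist(),rpy(z1,[1,0,0]))) is not None)
print('wrist d',best)
for s in(1,-1):
  for t in(60,75,90):
    z=[0,s*np.sin(np.radians(t)),-np.cos(np.radians(t))]
    for ys in(1,-1):
      for dz in (0,.1):
        print('stand',s,t,ys,dz,r(ik([.655,.275,.095+dz],rpy(z,[ys,0,0]))))
E
```

```text
hatch 1.57 0 0 [-0.37, 0.37, 1.86, -0.0, 0.91, -0.37] [-0.37, 0.26, 1.71, 0.0, 1.18, -0.37]
hatch 1.57 0 1.57 [-0.4, 0.25, 1.89, 0.0, 1.0, -0.4] [-0.4, 0.15, 1.72, 0.0, 1.27, -0.4]
hatch 1.57 0.8 1.57 [-0.35, 0.27, 1.6, 0.0, 1.28, -0.35] [-0.35, 0.21, 1.4, 0.0, 1.53, -0.35]
hatch 1.57 1.58 1.57 [-0.29, 0.44, 1.31, 0.0, 1.4, -0.29] [-0.29, 0.4, 1.1, 0.0, 1.64, -0.29]
hatch -1.57 0 0 None None
hatch -1.57 0 1.57 None None
hatch -1.57 0.8 1.57 None None
hatch -1.57 1.58 1.57 None None
wrist d (np.float64(0.00028387726622103315), np.float64(0.3649999999999998))
stand 1 60 1 0 [-0.17, 0.69, 1.68, 1.08, 1.31, -0.78]
stand 1 60 1 0.1 [-0.17, 0.57, 1.6, 1.05, 1.4, -0.61]
stand 1 60 -1 0 [-0.17, 0.69, 1.68, 1.08, 1.31, 2.36]
stand 1 60 -1 0.1 [-0.17, 0.57, 1.6, 1.05, 1.4, 2.54]
stand 1 75 1 0 [-0.22, 0.82, 1.7, 1.24, 1.48, -0.96]
stand 1 75 1 0.1 [-0.22, 0.68, 1.66, 1.23, 1.54, -0.8]
stand 1 75 -1 0 [-0.22, 0.82, 1.7, 1.24, 1.48, 2.18]
stand 1 75 -1 0.1 [-0.22, 0.68, 1.66, 1.23, 1.54, 2.35]
stand 1 90 1 0 [-0.24, 0.96, 1.7, 1.36, 1.68, -1.1]
stand 1 90 1 0.1 [-0.24, 0.81, 1.7, 1.38, 1.71, -0.95]
stand 1 90 -1 0 [-0.24, 0.96, 1.7, 1.36, 1.68, 2.04]
stand 1 90 -1 0.1 [-0.24, 0.81, 1.7, 1.38, 1.71, 2.19]
stand -1 60 1 0 [0.66, 0.96, 1.01, -0.8, 1.86, 0.7]
stand -1 60 1 0.1 [0.66, 0.88, 0.94, -0.84, 1.97, 0.58]
stand -1 60 -1 0 [0.66, 0.96, 1.01, -0.8, 1.86, -2.44]
stand -1 60 -1 0.1 [0.66, 0.88, 0.94, -0.84, 1.97, -2.56]
stand -1 75 1 0 [0.69, 1.08, 0.96, -0.97, 2.02, 0.7]
stand -1 75 1 0.1 [0.69, 0.99, 0.91, -1.03, 2.09, 0.57]
stand -1 75 -1 0 [0.69, 1.08, 0.96, -0.97, 2.02, -2.44]
stand -1 75 -1 0.1 [0.69, 0.99, 0.91, -1.03, 2.09, -2.57]
stand -1 90 1 0 [0.7, 1.2, 0.93, -1.16, 2.15, 0.68]
stand -1 90 1 0.1 None
stand -1 90 -1 0 [0.7, 1.2, 0.93, -1.16, 2.15, -2.46]
stand -1 90 -1 0.1 None<sys>:0: UserWarning: Gimbal lock detected. Setting third angle to zero since it is not possible to uniquely determine all angles.
```

```bash
cat >> h.py <<'E'
YW=pi/2+0.003
OFF=np.array([0,0,-0.011])
def go(p,o=None,v=.15,f=None): return move_straight(np.asarray(p,float).tolist(),o,v,f)
E
python3 - <<'E'
from h import *
move_gripper(.045,60)
b=bar(0,0)+OFF
reach((b+[0,0,.10]).tolist(),down(YW))
print('stop',go(b,None,.08,15),get_ee_pos()[2])
move_gripper(0.0,60); print('open',get_opening(),get_grip_force())
for al in np.linspace(0,1.57,9)[1:]: go(bar(0,al)+OFF,None,.1)
print(np.round(get_contact_force(),1),get_opening())
for th in np.linspace(0,.4,4)[1:]: go(bar(th,1.57)+OFF,None,.1)
print(np.round(get_contact_force(),1),get_opening(),get_time_s())
snap('scene','h1.png')
E
```

```text
stop False 0.053541479955709737
open 0.0052763207656420525 58.571977615356445
[ 4.4  3.3 14.9] 0.005089879111377221
[-2.7 -2.4  1.2] 0.005387847203986393 9.2
```

View pics/h1.png

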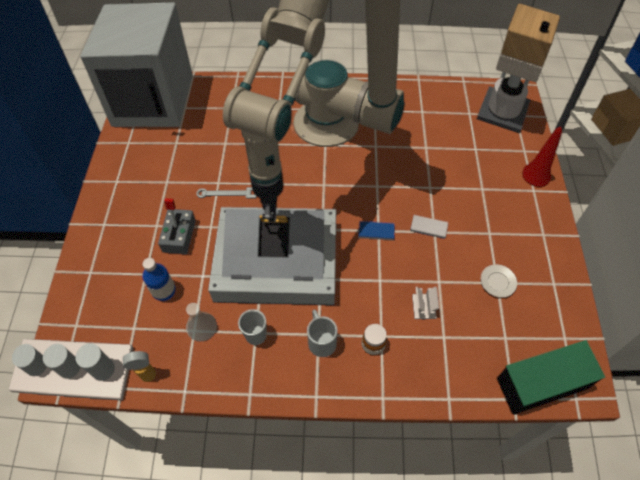

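The ring at (272,218) looks raised, but the hatch still appears shut. I'll check whether the fingers still hold the bar.

```bash
python3 - <<'E'
from h import *
print(get_ee_pos(),bar(.4,1.57),get_opening(),get_grip_force())
p,d=snap('scene'); W=cloud('scene',d); q=p.astype(int)
m=near(W,.5,-.123,.1,.03,.25)&(q[...,0]>q[...,2]+60); print(rect(W,m))
P=W[m];print(np.round(P[np.argsort(P[:,2])[::-1]][:8],3))
c=p[180:280,220:320]; 
pt,dt=snap('top'); ct=pt[210:290,335:425]
f=lambda i:cv2.resize(i,(400,400),interpolation=cv2.INTER_CUBIC)
cv2.imwrite('pics/h2.png',cv2.hconcat([f(c),f(ct)])[:,:,::-1])
E
```

```text
[ 0.49304574 -0.12363237  0.15835084] [ 0.4939698  -0.1236      0.16970275] 0.0050700001172697025 59.0234899520874
{'c': (481.2, -110.3), 'wh': (39.6, 13.7), 'ang_long': 27.28, 'n': 20, 'z': 0.1237, 'mean': [0.4826, -0.11, 0.1392]}
[[ 0.551 -0.137  0.25 ]
 [ 0.557 -0.123  0.246]
 [ 0.552 -0.138  0.246]
 [ 0.556 -0.128  0.244]
 [ 0.555 -0.126  0.243]
 [ 0.555 -0.131  0.243]
 [ 0.498 -0.105  0.17 ]
 [ 0.497 -0.098  0.168]]
```

View pics/h2.png

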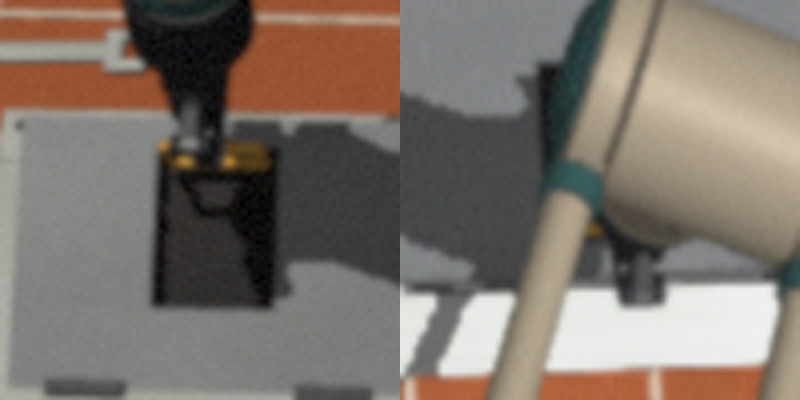

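The bar measures z≈0.17 and x≈0.498, which is where a hatch angle of 0.4 rad would put it. So the hatch is lifting and I'll continue.

```bash
python3 - <<'E'
from h import *
for th in np.linspace(.4,1.59,9)[1:]: go(bar(th,1.57)+OFF,None,.13)
print(np.round(get_contact_force(),1),get_opening(),get_time_s())
move_gripper(.035); 
go(bar(1.59,1.57)+OFF+[0,0,.1]); 
reach([.42,.25,.35],down(0))
for c in('top','scene'):
    p,d=snap(c,c+'3.png'); W=cloud(c,d); np.save(c+'3.npy',W); q=p.astype(int)
    m=near(W,.62,-.123,.16,.09,.3); P=W[m]
    P=P[(P[:,0]<.66)];print(c,len(P),np.round([np.nanpercentile(P,k,axis=0) for k in(5,50,95)],3))
    r,b=q[...,0],q[...,2]
    print('plateB',rect(W,near(W,.41,.152,.12,-.02,.04)&(b>r+30)))
    print('plateG',rect(W,near(W,.407,.31,.09,.006,.04)))
    print([ (np.round(x['centre'],3).tolist(),round(x['conf'],2)) for x in look_for(c,'plate1')])
print(get_time_s())
E
```

```text
[3.  2.3 0.5] 0.0047366201999833185 12.0167
top 1780 [[ 0.594 -0.238  0.113]
 [ 0.612 -0.118  0.223]
 [ 0.622 -0.008  0.253]]
plateB {'c': (421.4, 151.7), 'wh': (97.6, 48.0), 'ang_long': 86.35, 'n': 565, 'z': 0.0135, 'mean': [0.4215, 0.1514, 0.0135]}
plateG {'c': (397.3, 292.5), 'wh': (80.4, 51.4), 'ang_long': 84.88, 'n': 227, 'z': 0.013, 'mean': [0.3907, 0.2809, 0.013]}
[([0.423, 0.154, 0.014], 0.86), ([0.388, 0.279, 0.01], 0.75), ([0.533, -0.123, 0.073], 0.7)]
scene 3709 [[ 0.599 -0.239  0.101]
 [ 0.621 -0.123  0.182]
 [ 0.625 -0.005  0.249]]
plateB {'c': (424.8, 153.0), 'wh': (96.5, 54.1), 'ang_long': 87.01, 'n': 499, 'z': 0.0106, 'mean': [0.4247, 0.1533, 0.0106]}
plateG {'c': (407.6, 304.8), 'wh': (101.1, 56.7), 'ang_long': 77.7, 'n': 518, 'z': 0.0104, 'mean': [0.408, 0.3047, 0.0106]}
[([0.408, 0.3, 0.014], 0.61)]
15.375
```

View pics/top3.png

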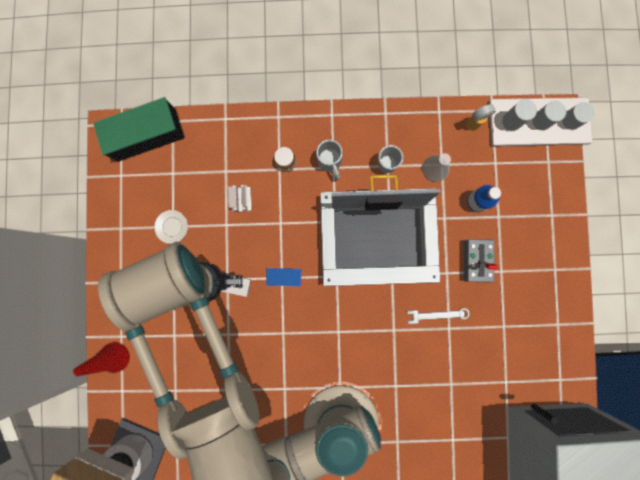

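The hatch stands upright with its ring at (385,182), the pit is empty, and only two plates are on the bench. The blue one at (284,277) goes first.

```bash
cat >> h.py <<'E'
def pick(cx,cy,ang,lift=.15):
    """ang: long axis angle in rad, grip across the width, tool down. returns TCP z at grasp"""
    y=(ang+pi/2)%pi-pi/2
    if y<-.3: y+=pi
    o=down(y); 
    move_gripper(.07,80)
    reach([cx,cy,.10],o)
    print('touch',go([cx,cy,-.002],None,.08,8)); z=get_ee_pos()[2]
    move_gripper(0.03,80); print('z',z,'open',get_opening(),get_grip_force())
    go([cx,cy,z+lift]); print('lifted open',get_opening(),get_grip_force())
    return z,o
def place_pit(x,y,z):
    reach([x,y,.23],down(YW)); print('held',get_opening(),get_grip_force())
    print('stop',go([x,y,z+.0085],None,.08,10),get_ee_pos()[2])
    move_gripper(.07); go([x,y,.2])
E
python3 - <<'E'
from h import *
z,o=pick(.423,.152,np.radians(87))
place_pit(.527,-.185,z)
reach([.42,.05,.35],down(YW))
for c in('top','scene'):
    p,d=snap(c,c+'4.png'); W=cloud(c,d); q=p.astype(int)
    m=near(W,.527,-.185,.09,-.02,.06)&(q[...,2]>q[...,0]+30); print(c,rect(W,m))
    print('plateG',rect(W,near(W,.407,.31,.1,.006,.04)))
print(get_time_s())
E
```

```text
touch False
z -0.001598852900725506 open 0.04771337828766208 82.73380994796753
lifted open 0.04774282089222381 82.4419641494751
held 0.04778844520848321 82.43634581565857
stop False 0.007137559673409566
top {'c': (526.8, -186.6), 'wh': (105.9, 53.1), 'ang_long': 89.0, 'n': 671, 'z': 0.0215, 'mean': [0.5262, -0.1851, 0.021]}
plateG {'c': (403.7, 304.5), 'wh': (108.6, 50.7), 'ang_long': 77.02, 'n': 610, 'z': 0.013, 'mean': [0.4038, 0.3038, 0.013]}
scene None
plateG {'c': (408.6, 304.9), 'wh': (101.4, 56.8), 'ang_long': 76.88, 'n': 522, 'z': 0.0106, 'mean': [0.4086, 0.3053, 0.0108]}
27.5667
```

Blue plate is in the pit, flat. Next is a precise stand measurement.

```bash
python3 - <<'E'
from h import *
ims=[]
for c in('top','scene'):
    W=np.load(c+'0.npy'); bz=.0012 if c=='top' else -.0012
    m=(abs(W[...,0]-.655)<.02)&(abs(W[...,1]-.275)<.045)
    P=W[m]; P[:,2]-=bz
    for y in np.arange(.234,.318,.004):
        s=P[(P[:,1]>=y)&(P[:,1]<y+.004)]
        if len(s): print(c,round(y+.002,3),len(s),np.round(np.percentile(s[:,2],[10,50,90]),3))
    m=(np.hypot(W[...,0]-.655,W[...,1]-.275)<.06)&(W[...,2]-bz>.03)
    for lo,hi in((.24,.275),(.275,.31)):
        k=m&(W[...,1]>lo)&(W[...,1]<hi); print(lo,rect(W,k))
    p=cv2.imread(f'pics/{c}0.png'); r=(165,230,205,275) if c=='top' else (270,335,395,460)
    ims.append(cv2.resize(p[r[0]:r[1],r[2]:r[3]],(400,400),interpolation=cv2.INTER_CUBIC))
cv2.imwrite('pics/st.png',cv2.hconcat(ims))
E
```

```text
top 0.236 23 [-0.003  0.001  0.003]
top 0.24 18 [-0.003 -0.001  0.002]
top 0.244 19 [-0.002  0.001  0.009]
top 0.248 41 [0.002 0.012 0.061]
top 0.252 30 [0.004 0.032 0.057]
top 0.256 20 [0.004 0.049 0.051]
top 0.26 16 [0.043 0.046 0.048]
top 0.264 13 [0.038 0.04  0.042]
top 0.268 1 [0.036 0.036 0.036]
top 0.272 9 [0.003 0.006 0.009]
top 0.276 15 [0.001 0.006 0.01 ]
top 0.28 40 [0.004 0.008 0.032]
top 0.284 36 [0.015 0.039 0.043]
top 0.288 25 [0.039 0.046 0.051]
top 0.292 22 [0.044 0.049 0.053]
top 0.296 26 [0.05  0.053 0.058]
top 0.3 14 [0.055 0.057 0.059]
top 0.316 13 [-0.     0.002  0.005]
0.24 {'c': (653.8, 255.9), 'wh': (70.1, 19.7), 'ang_long': 2.25, 'n': 136, 'z': 0.0512, 'mean': [0.6531, 0.2557, 0.05]}
0.275 {'c': (652.9, 291.0), 'wh': (67.2, 20.9), 'ang_long': 1.46, 'n': 196, 'z': 0.0483, 'mean': [0.6521, 0.2904, 0.0481]}
scene 0.236 23 [-0.003  0.001  0.004]
scene 0.24 17 [-0.004 -0.002  0.003]
scene 0.244 21 [-0.003  0.002  0.009]
scene 0.248 44 [0.001 0.01  0.059]
scene 0.252 41 [0.002 0.01  0.058]
scene 0.256 29 [0.006 0.05  0.054]
scene 0.26 20 [0.018 0.046 0.051]
scene 0.264 18 [0.038 0.041 0.043]
scene 0.268 1 [0.034 0.034 0.034]
scene 0.272 6 [0.006 0.01  0.013]
scene 0.276 19 [0.004 0.007 0.009]
scene 0.28 30 [0.004 0.008 0.025]
scene 0.284 55 [0.01  0.03  0.041]
scene 0.288 28 [0.04  0.044 0.049]
scene 0.292 30 [0.044 0.05  0.054]
scene 0.296 28 [0.052 0.055 0.06 ]
scene 0.3 16 [0.053 0.057 0.06 ]
scene 0.304 10 [-0.002  0.003  0.053]
scene 0.308 8 [-0.004 -0.002  0.   ]
scene 0.312 12 [-0.002  0.     0.003]
scene 0.316 20 [-0.003 -0.     0.002]
0.24 {'c': (655.3, 256.5), 'wh': (71.7, 20.9), 'ang_long': 2.13, 'n': 161, 'z': 0.0499, 'mean': [0.6588, 0.2566, 0.048]}
0.275 {'c': (655.2, 292.2), 'wh': (69.9, 21.3), 'ang_long': 0.37, 'n': 227, 'z': 0.046, 'mean': [0.6554, 0.2908, 0.0459]}
```

View pics/st.png

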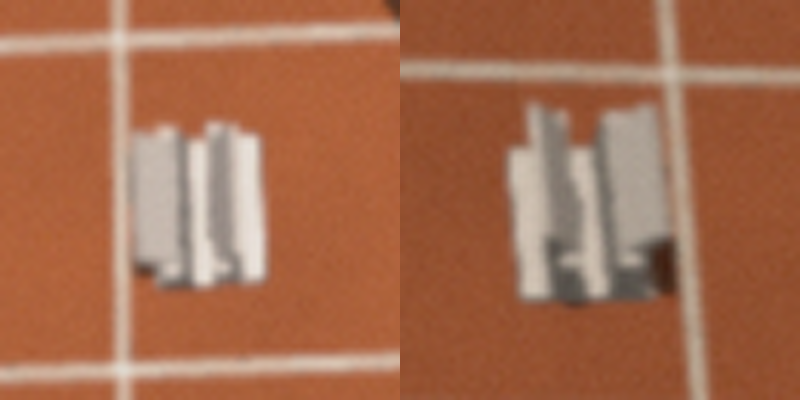

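The stand image pair gives two lips about the slot, at roughly y=0.274, x=0.654, yaw about 1.5°. Next I stand the bare plate on end in it from the +y side.

```bash
cat >> h.py <<'E'
SX,SY,SYAW=.654,.274,.026
def T(Rm,p):
    M=np.eye(4);M[:3,:3]=Rm;M[:3,3]=p;return M
def TP(M): return M[:3,3].tolist(), R.from_matrix(M[:3,:3]).as_euler('xyz').tolist()
def tool(z,y,p):
    z=np.array(z,float);z/=np.linalg.norm(z);y=np.array(y,float);y-=z*(y@z);y/=np.linalg.norm(y)
    return T(np.stack([np.cross(y,z),y,z],1),p)
def frame(X,Z,p):
    X=np.array(X,float);Z=np.array(Z,float); return T(np.stack([X,np.cross(Z,X),Z],1),p)
def up(M,d): N=M.copy();N[2,3]+=d;return N
sx=np.array([np.cos(SYAW),np.sin(SYAW),0]); sy=np.array([-np.sin(SYAW),np.cos(SYAW),0]); ez=np.array([0,0,1.])
E
cat > f1.py <<'E'
from h import *
import sys
cx,cy,ang=.406,.3048,np.radians(77.4); L=np.radians(25)
u=np.array([np.cos(ang),np.sin(ang),0])
Pb=frame(-u,ez,[cx,cy,.006])
w=np.cross(ez,-u)
Tb=tool(u*np.sin(L)-ez*np.cos(L), w, np.array([cx,cy,.003])-u*.034)
rel=np.linalg.inv(Tb)@Pb
Ps=frame(ez,sy,[SX,SY,.057])
Ts=Ps@np.linalg.inv(rel)
# choose closing-axis sign by feasibility
flip=T(np.diag([-1.,-1,1]),[0,0,0])
for F in(np.eye(4),flip):
    qs=[ik(*TP(M@F)) for M in(up(Tb,.12),Tb,up(Tb,.2),up(Ts,.1),Ts)]
    print([None if q is None else np.round(q,2).tolist() for q in qs])
    if all(q is not None for q in qs): break
if len(sys.argv)>1:
    Tb,Ts=Tb@F,Ts@F
    move_gripper(.07,90); reach(*TP(up(Tb,.12))); print('touch',go(Tb[:3,3],None,.08,8))
    move_gripper(.03,90); print('open',get_opening(),get_grip_force(),get_ee_pos())
    go(up(Tb,.2)[:3,3]); print('lift',get_opening(),get_grip_force())
    reach(*TP(up(Ts,.1))); print('over',get_opening(),get_grip_force(),get_time_s())
    snap('scene','f1s.png'); snap('top','f1t.png')
E
python3 f1.py
```

```text
[[0.14, 0.13, 2.1, 0.57, 0.83, -0.01], [0.14, 0.35, 2.26, 0.88, 0.54, -0.41], [0.14, 0.04, 1.97, 0.48, 1.03, 0.13], [0.67, 0.9, 0.97, -0.91, 1.98, 0.59], [0.67, 0.99, 1.03, -0.86, 1.88, 0.71]]
```

```bash
python3 f1.py go && python3 - <<'E'
import cv2
a=cv2.imread('pics/f1t.png')[120:320,140:340];b=cv2.imread('pics/f1s.png')[200:360,350:510]
cv2.imwrite('pics/f1.png',cv2.hconcat([cv2.resize(a,(400,400)),cv2.resize(b,(400,400))]))
E
```

```text
[[0.14, 0.13, 2.1, 0.57, 0.83, -0.01], [0.14, 0.35, 2.26, 0.88, 0.54, -0.41], [0.14, 0.04, 1.97, 0.48, 1.03, 0.13], [0.67, 0.9, 0.97, -0.91, 1.98, 0.59], [0.67, 0.99, 1.03, -0.86, 1.88, 0.71]]
touch False
open 0.04700365311044519 90.41746973991394 [0.39873166 0.27159529 0.00396257]
lift 0.04703293031884748 92.39156126976013
over 0.04678360756122123 92.85902380943298 33.725
```

View pics/f1.png

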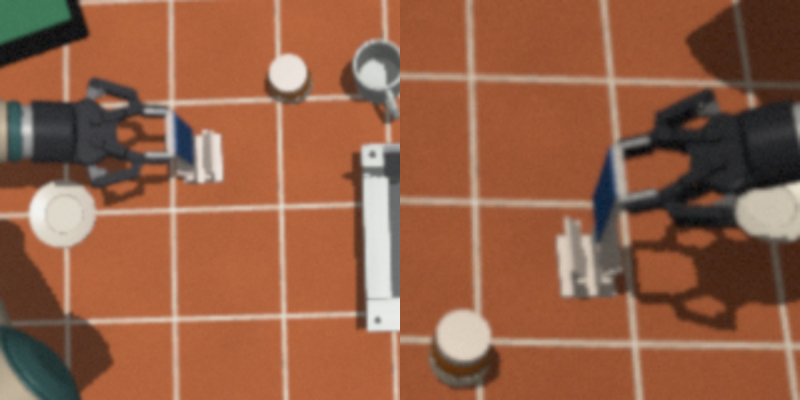

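The plate is held upright over the stand with its blue face toward −y. I'll measure its tilt from the blue face before inserting.

```bash
python3 - <<'E'
from h import *
for c in('scene','top'):
    p,d=snap(c); W=cloud(c,d); q=p.astype(int)
    m=(abs(W[...,0]-SX)<.06)&(abs(W[...,1]-SY)<.06)&(W[...,2]>.06)&(q[...,2]>q[...,0]+30)
    P=W[cv2.erode(m.astype(np.uint8),np.ones((2,2)))>0]
    A=np.c_[P[:,0]-SX,P[:,2]-.157,np.ones(len(P))]
    s=np.linalg.lstsq(A,P[:,1],rcond=None)[0]
    print(c,len(P),'dy/dx %.3f dy/dz %.3f y_blue at centre %.4f'%tuple(s),np.round(np.percentile(P,[2,98],axis=0),3))
E
```

```text
scene 91 dy/dx 0.026 dy/dz -0.005 y_blue at centre 0.2657 [[0.646 0.265 0.133]
 [0.678 0.267 0.208]]
top 113 dy/dx 0.027 dy/dz -0.001 y_blue at centre 0.2651 [[0.631 0.264 0.12 ]
 [0.67  0.266 0.204]]
```

```bash
python3 - <<'E'
from h import *
p=np.array(get_ee_pos())+[0,.002,0]
go(p); print('stop',go(p-[0,0,.099],None,.06,15),p[2]-get_ee_pos()[2],np.round(get_contact_force(),1),get_opening())
p,d=snap('scene','ins.png'); snap('top','inst.png');print(get_time_s())
E
python3 - <<'E'
import cv2
a=cv2.imread('pics/inst.png')[140:240,180:280];b=cv2.imread('pics/ins.png')[240:340,370:470]
cv2.imwrite('pics/f2.png',cv2.hconcat([cv2.resize(a,(400,400)),cv2.resize(b,(400,400))]))
E
```

```text
stop False 0.0985040089285741 [-0.4  0.4 -1.6] 0.047009186185132217
36.075
```

View pics/f2.png

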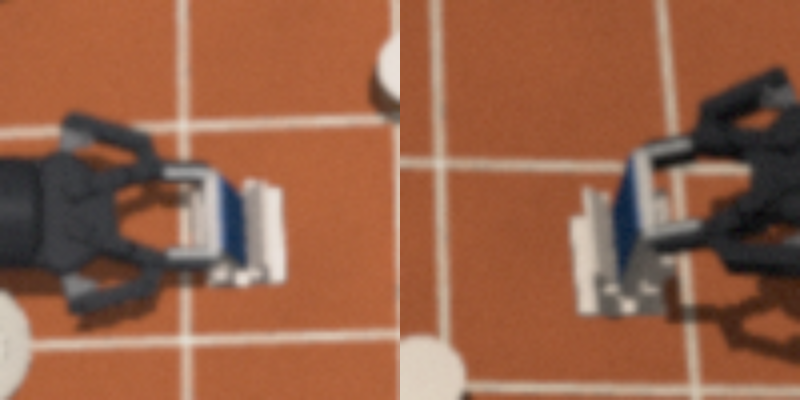

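```bash
cat > f2.py <<'E'
from h import *
import sys
a=np.radians(45)
Ps=frame(ez,sy,[SX,SY,.056])
tz=sy*np.sin(a)-ez*np.cos(a)
# TCP: 6 mm in front (-y) of bare face plane, 34 mm above the plate middle
Tg0=tool(tz,sx,Ps[:3,3]+sy*(.006-.006)+ez*.034)
flip=T(np.diag([-1.,-1,1]),[0,0,0])
def plan(px,py,bang):
    u=np.array([np.cos(bang),np.sin(bang),0])
    Pb=frame(u,-ez,[px,py,.007])
    for F in(np.eye(4),flip):
        Tg=Tg0@F; Tb=Pb@np.linalg.inv(Ps)@Tg
        pre=Tg.copy(); pre[:3,3]-=tz*.10
        qs=[ik(*TP(M)) for M in(up(pre,.08),pre,Tg,up(Tg,.13),up(Tb,.15),Tb)]
        if all(q is not None for q in qs): return Tg,Tb,pre,qs
if __name__=='__main__':
    for px,py,b in((.42,.2,90),(.42,.25,90),(.45,.25,90),(.40,.2,70),(.42,.2,110),(.42,.2,130),(.35,.25,90)):
        r=plan(px,py,np.radians(b)); print(px,py,b,None if r is None else [np.round(q,2).tolist() for q in r[3]])
E
python3 f2.py
python3 - <<'E'
from h import *
o=R.from_euler('xyz',get_ee_rot()).as_matrix(); p=np.array(get_ee_pos())
move_gripper(.075); go(p-o[:,2]*.09); go(p-o[:,2]*.09+[0,0,.16])
q=ik([.55,.25,.38],down(pi/2)); print(np.round(q,2),np.round(get_joints(),2))
reach([.55,.25,.38],down(pi/2))
for c in('scene','top'):
    p,d=snap(c,'st_'+c+'.png'); W=cloud(c,d); q=p.astype(int)
    m=(abs(W[...,0]-SX)<.06)&(abs(W[...,1]-SY)<.06)&(W[...,2]>.06)&(q[...,2]>q[...,0]+30)
    P=W[cv2.erode(m.astype(np.uint8),np.ones((2,2)))>0]
    if len(P)<10: print(c,'none');continue
    A=np.c_[P[:,0]-SX,P[:,2]-.09,np.ones(len(P))]
    s=np.linalg.lstsq(A,P[:,1],rcond=None)[0]
    print(c,len(P),'dy/dx %.3f dy/dz %.3f y_blue at .09 %.4f'%tuple(s),np.round(np.percentile(P,[2,98],axis=0),3))
print(get_time_s())
E
```

```text
0.42 0.2 90 [[-0.19, 0.47, 1.45, 0.77, 1.47, -0.39], [-0.19, 0.54, 1.54, 0.79, 1.35, -0.51], [-0.08, 0.61, 1.62, 0.86, 1.19, -0.56], [-0.08, 0.48, 1.48, 0.8, 1.37, -0.36], [0.76, 0.52, 1.59, -0.54, 1.62, 0.9], [0.76, 0.7, 1.71, -0.55, 1.37, 1.05]]
0.42 0.25 90 [[-0.19, 0.47, 1.45, 0.77, 1.47, -0.39], [-0.19, 0.54, 1.54, 0.79, 1.35, -0.51], [-0.08, 0.61, 1.62, 0.86, 1.19, -0.56], [-0.08, 0.48, 1.48, 0.8, 1.37, -0.36], [0.81, 0.57, 1.49, -0.51, 1.69, 0.91], [0.81, 0.74, 1.61, -0.51, 1.44, 1.05]]
0.45 0.25 90 [[-0.19, 0.47, 1.45, 0.77, 1.47, -0.39], [-0.19, 0.54, 1.54, 0.79, 1.35, -0.51], [-0.08, 0.61, 1.62, 0.86, 1.19, -0.56], [-0.08, 0.48, 1.48, 0.8, 1.37, -0.36], [0.78, 0.59, 1.45, -0.53, 1.7, 0.88], [0.78, 0.76, 1.56, -0.53, 1.46, 1.02]]
0.4 0.2 70 [[-0.19, 0.47, 1.45, 0.77, 1.47, -0.39], [-0.19, 0.54, 1.54, 0.79, 1.35, -0.51], [-0.08, 0.61, 1.62, 0.86, 1.19, -0.56], [-0.08, 0.48, 1.48, 0.8, 1.37, -0.36], [0.66, 0.57, 1.49, -0.4, 1.77, 1.07], [0.66, 0.74, 1.6, -0.39, 1.51, 1.18]]
0.42 0.2 110 [[-0.19, 0.47, 1.45, 0.77, 1.47, -0.39], [-0.19, 0.54, 1.54, 0.79, 1.35, -0.51], [-0.08, 0.
[... 219 characters left out ...]
, 0.79, 1.35, -0.51], [-0.08, 0.61, 1.62, 0.86, 1.19, -0.56], [-0.08, 0.48, 1.48, 0.8, 1.37, -0.36], [0.92, 0.32, 1.96, -0.82, 1.22, 0.67], [0.92, 0.57, 2.1, -0.98, 0.98, 1.01]]
0.35 0.25 90 [[-0.19, 0.47, 1.45, 0.77, 1.47, -0.39], [-0.19, 0.54, 1.54, 0.79, 1.35, -0.51], [-0.08, 0.61, 1.62, 0.86, 1.19, -0.56], [-0.08, 0.48, 1.48, 0.8, 1.37, -0.36], [0.89, 0.52, 1.6, -0.46, 1.68, 1.0], [0.89, 0.7, 1.71, -0.47, 1.41, 1.13]]
[ 0.31  0.28  1.14 -0.    1.72  0.31] [ 0.74  0.96  0.6  -1.03  2.21  0.34]
scene 36 dy/dx 0.044 dy/dz -0.007 y_blue at .09 0.2690 [[0.646 0.268 0.071]
 [0.675 0.27  0.107]]
top 43 dy/dx 0.027 dy/dz -0.007 y_blue at .09 0.2685 [[0.631 0.267 0.064]
 [0.67  0.269 0.099]]
39.5
```

```bash
sed -i 's/SX,SY,SYAW=.654,.274,.026/SX,SY,SYAW=.654,.2747,.026/' h.py
python3 - <<'E'
from h import *
from f2 import plan,tz
Tg,Tb,pre,qs=plan(.42,.2,pi/2)
move_gripper(.07,90)
reach(*TP(up(pre,.08))); reach(*TP(pre)); print('touch',go(Tg[:3,3],None,.08,8))
move_gripper(.03,90); print('open',get_opening(),get_grip_force(),np.round(get_contact_force(),1))
go(up(Tg,.13)[:3,3],None,.1); print('lift',get_opening(),get_grip_force())
reach(*TP(up(Tb,.15))); print('over',get_opening(),get_grip_force(),get_time_s())
snap('scene','g_s.png'); snap('top','g_t.png')
a=cv2.imread('pics/g_t.png')[180:340,160:320];b=cv2.imread('pics/g_s.png')[160:320,350:510]
cv2.imwrite('pics/g.png',cv2.hconcat([cv2.resize(a,(400,400)),cv2.resize(b,(400,400))]))
E
```

```text
touch False
open 0.04606743289755987 91.58530354499817 [-0.4 -0.4  3.7]
lift 0.04638798482864547 92.14601397514343
over 0.046403405153770914 92.12762475013733 45.3417
```

View pics/g.png

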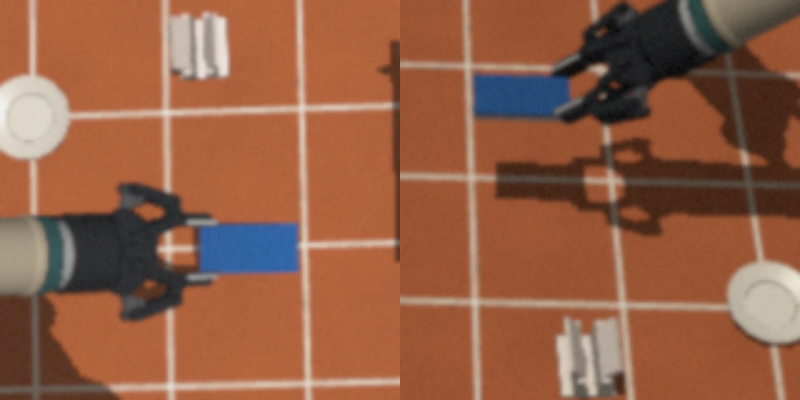

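The plate is held level with its blue face up. I'll set it on the bench, take a central grip and put it in the pit.

```bash
python3 - <<'E'
from h import *
o=R.from_euler('xyz',get_ee_rot()).as_matrix(); p=np.array(get_ee_pos())
print('stop',go(p-[0,0,.1515],None,.1,10),p[2]-get_ee_pos()[2],get_opening())
move_gripper(.07); p=np.array(get_ee_pos()); go(p-o[:,2]*.08); go(p-o[:,2]*.08+[0,0,.1])
reach([.45,.05,.33],down(YW))
rs=[]
for c in('top','scene'):
    p,d=snap(c,c+'5.png'); W=cloud(c,d); q=p.astype(int)
    m=near(W,.42,.2,.13,-.02,.05)&(q[...,2]>q[...,0]+30); r=rect(W,m); print(c,r); rs.append(r)
    m=near(W,.527,-.185,.09,-.02,.06)&(q[...,2]>q[...,0]+30); print(c,rect(W,m))
print(get_time_s())
E
```

```text
stop True 0.1490434103990148 0.046519711733505005
top {'c': (417.3, 237.7), 'wh': (40.8, 17.5), 'ang_long': -0.37, 'n': 71, 'z': 0.0138, 'mean': [0.4127, 0.2397, 0.0134]}
top {'c': (526.8, -186.6), 'wh': (106.3, 54.4), 'ang_long': -89.24, 'n': 674, 'z': 0.0216, 'mean': [0.5263, -0.1852, 0.0209]}
scene {'c': (420.7, 200.2), 'wh': (96.2, 50.7), 'ang_long': -89.87, 'n': 441, 'z': 0.0104, 'mean': [0.4206, 0.1999, 0.0106]}
scene None
49.9833
```

```bash
python3 - <<'E'
from h import *
z,o=pick(.4195,.1993,np.radians(90.1))
place_pit(.527,-.062,z)
reach([.40,.12,.35],down(YW))
for c in('top','scene'):
    p,d=snap(c,c+'6.png'); W=cloud(c,d); q=p.astype(int)
    for y in(-.185,-.062):
        m=near(W,.527,y,.075,-.02,.06)&(q[...,2]>q[...,0]+30); print(c,rect(W,m))
print(get_time_s())
E
python3 -c "
import cv2
a=cv2.imread('pics/top6.png')[170:300,300:460];b=cv2.imread('pics/scene6.png')[190:320,190:350]
cv2.imwrite('pics/p6.png',cv2.hconcat([cv2.resize(a,(400,325)),cv2.resize(b,(400,325))]))"
```

```text
touch False
z -0.0015853182528893263 open 0.04753175121737132 82.46161222457886
lifted open 0.04759305222626579 82.32260942459106
held 0.047535925689341736 82.32448697090149
stop False 0.0071563590734815274
top {'c': (526.9, -186.8), 'wh': (106.6, 54.8), 'ang_long': -89.16, 'n': 673, 'z': 0.0218, 'mean': [0.5262, -0.1852, 0.021]}
top {'c': (527.4, -64.0), 'wh': (104.7, 53.3), 'ang_long': 88.75, 'n': 662, 'z': 0.0214, 'mean': [0.526, -0.0634, 0.0208]}
scene None
scene None
61.1667
```

View pics/p6.png

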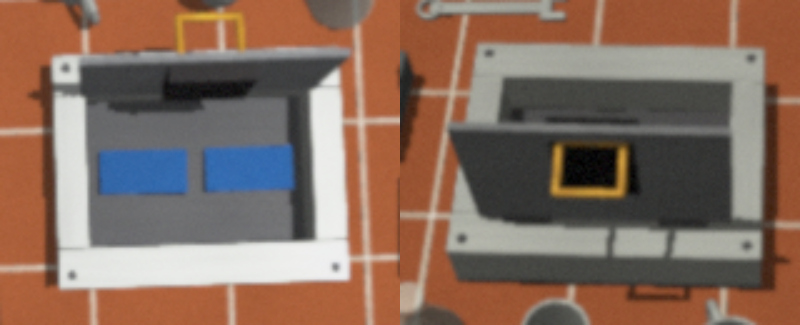

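Both plates lie flat in the pit with blue up, and the hatch is upright with its ring out. I'll shut it along the reverse path.

```bash
python3 - <<'E'
from h import *
move_gripper(.04,70)
b=bar(1.59,1.57)+OFF
reach((b+[-.1,.02,.2]).tolist(),down(YW)); reach((b+[0,0,.1]).tolist(),down(YW))
print('touch',go(b,None,.08,10),get_ee_pos()[2]-b[2])
move_gripper(0,70); print('open',get_opening(),get_grip_force())
for th in np.linspace(1.59,0,13)[1:]: go(bar(th,1.57)+OFF,None,.13); 
print('shut',np.round(get_contact_force(),1),get_opening())
for al in np.linspace(1.57,0,9)[1:]: go(bar(0,al)+OFF,None,.1)
print('folded',np.round(get_contact_force(),1),get_opening())
move_gripper(.045); go(bar(0,0)+[0,0,.12]); move_gripper(0)
b=bar(0,0); print('press bar',go([b[0],b[1],.058],None,.05,12),get_ee_pos()[2]); go([b[0],b[1],.12])
print('press edge',go([.455,HY-.07,.062],None,.05,12),get_ee_pos()[2]); go([.455,HY-.07,.15])
reach([.40,.12,.35],down(YW))
for c in('top','scene'):
    p,d=snap(c,c+'7.png'); W=cloud(c,d); q=p.astype(int)
    m=near(W,.5,-.123,.08,.03,.2)&(q[...,0]>q[...,2]+60); print(c,'ring',rect(W,m))
    m=(abs(W[...,0]-.4505)<.008)&(abs(W[...,1]+.123)<.1); k=(abs(W[...,0]-.418)<.01)&(abs(W[...,1]+.123)<.1)
    print('edge z',np.nanmedian(W[m][:,2]),'deck',np.nanmedian(W[k][:,2]))
print(get_time_s())
E
python3 -c "
import cv2
a=cv2.imread('pics/top7.png')[170:300,300:460];b=cv2.imread('pics/scene7.png')[190:320,190:350]
cv2.imwrite('pics/p7.png',cv2.hconcat([cv2.resize(a,(400,325)),cv2.resize(b,(400,325))]))"
```

```text
touch False 0.000726309624860727
open 0.004273552838249095 68.78566861152649
shut [-0.2  0.4  0.3] -0.00011758651563971255
folded [-32.1 -11.3  -3.7] -0.00010993064406146892
press bar True 0.10282478060943415
press edge True 0.10572646126217991
top ring {'c': (499.2, -125.7), 'wh': (71.2, 45.3), 'ang_long': 88.59, 'n': 252, 'z': 0.1571, 'mean': [0.4968, -0.1252, 0.1549]}
edge z 0.01126798636611646 deck 0.07170015424152498
scene ring {'c': (492.6, -125.7), 'wh': (69.6, 54.0), 'ang_long': -84.8, 'n': 128, 'z': 0.1754, 'mean': [0.4983, -0.123, 0.1603]}
edge z 0.14926294112206093 deck nan
77.4667
  return np.nanmean(a, axis, out=out, keepdims=keepdims)
```

View pics/p7.png

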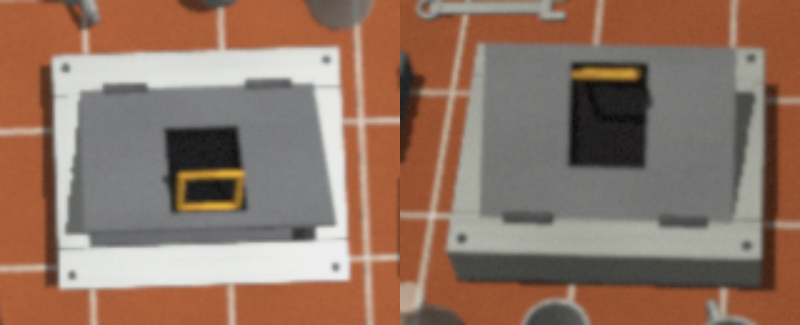

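The grip slackened partway, and the hatch stopped at roughly 0.44 rad with its ring at (210,190). I'll push the hatch shut with closed fingers on its face beside the ring, then fold the ring.

```bash
python3 - <<'E'
from h import *
move_gripper(0)
y=HY-.085
reach([.50,y,.25],down(YW))
for i in range(6):
    s=go([.50,y,.0695],None,.03,20); z=get_ee_pos()[2]; print(s,round(z,4),np.round(get_contact_force(),1))
    if z<.0725: break
go([.50,y,.15])
reach([.40,.12,.35],down(YW))
for c in('top','scene'):
    p,d=snap(c,c+'8.png'); W=cloud(c,d); q=p.astype(int)
    m=near(W,.5,-.123,.08,.03,.2)&(q[...,0]>q[...,2]+60); print(c,'ring',rect(W,m)); P=W[m]; print(np.round(P[np.argsort(-P[:,2])][:40].mean(0),3))
    m=(abs(W[...,0]-.448)<.008)&(abs(W[...,1]+.123)<.1); k=(abs(W[...,0]-.418)<.01)&(abs(W[...,1]+.123)<.1)
    print('edge z',np.nanmedian(W[m][:,2]),'deck',np.nanmedian(W[k][:,2]))
print(get_time_s())
E
python3 -c "
import cv2
a=cv2.imread('pics/top8.png')[170:300,300:460];b=cv2.imread('pics/scene8.png')[190:320,190:350]
cv2.imwrite('pics/p8.png',cv2.hconcat([cv2.resize(a,(400,325)),cv2.resize(b,(400,325))]))"
```

```text
False 0.07 [-1.4  2.4  5.3]
top ring {'c': (469.0, -123.1), 'wh': (63.9, 17.4), 'ang_long': 88.09, 'n': 163, 'z': 0.087, 'mean': [0.4683, -0.1238, 0.0906]}
[ 0.472 -0.122  0.12 ]
edge z 0.07145302344326421 deck 0.07174581787549261
scene ring {'c': (456.7, -126.3), 'wh': (64.7, 47.3), 'ang_long': -84.07, 'n': 65, 'z': 0.1139, 'mean': [0.4682, -0.1266, 0.1056]}
[ 0.476 -0.122  0.116]
edge z 0.0684058316874554 deck 0.06842987343821233
87.45
```

View pics/p8.png

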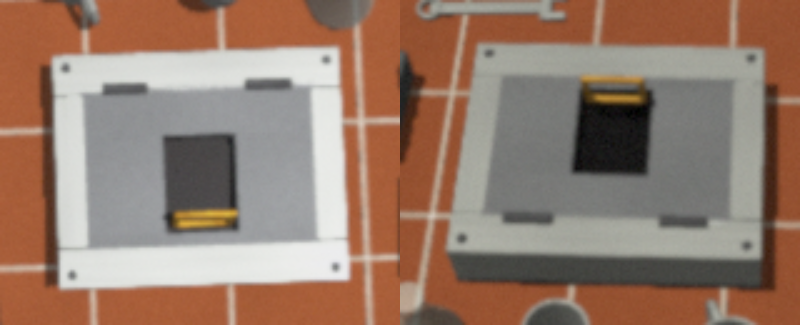

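The hatch is flush and the ring still stands at roughly 1.45 rad, at (207,218). I'll fold it with closed fingers.

```bash
python3 - <<'E'
from h import *
move_gripper(0)
reach([.42,HY,.20],down(YW)); go([.43,HY,.095])
print(go([.49,HY,.095],None,.05,20),np.round(get_ee_pos(),4))
go([.49,HY,.125]); go([.505,HY,.125])
print(go([.512,HY,.0675],None,.04,15),np.round(get_ee_pos(),4),np.round(get_contact_force(),1))
go([.512,HY,.16])
reach([.40,.12,.35],down(YW))
for c in('top','scene'):
    p,d=snap(c,c+'9.png'); W=cloud(c,d); q=p.astype(int)
    m=near(W,.5,-.123,.08,.03,.2)&(q[...,0]>q[...,2]+60); print(c,'ring',rect(W,m)); P=W[m]; print(np.round(P[np.argsort(-P[:,0])][:40].mean(0),4))
    m=(abs(W[...,0]-.448)<.008)&(abs(W[...,1]+.123)<.1); k=(abs(W[...,0]-.418)<.01)&(abs(W[...,1]+.123)<.1)
    print('edge z',np.nanmedian(W[m][:,2]),'deck',np.nanmedian(W[k][:,2]))
print(get_time_s())
E
```

```text
False [ 0.4898 -0.1235  0.095 ]
False [ 0.5117 -0.1235  0.0678] [-1.9  0.3  3.3]
top ring {'c': (489.2, -125.4), 'wh': (71.9, 59.1), 'ang_long': -88.95, 'n': 264, 'z': 0.0681, 'mean': [0.4886, -0.1251, 0.0659]}
[ 0.5154 -0.1223  0.0667]
edge z 0.0714362357154508 deck 0.07143974710231377
scene ring {'c': (487.4, -124.4), 'wh': (70.5, 67.3), 'ang_long': 88.89, 'n': 272, 'z': 0.0643, 'mean': [0.4903, -0.1237, 0.0622]}
[ 0.5184 -0.1244  0.0646]
edge z 0.06837627794320013 deck 0.0683683965495227
95.2833
```

The ring is flat and the hatch flush. Now the lever: one click forward, in small force-watched steps.

```bash
python3 - <<'E'
from h import *
yaw=-.056; dx=np.array([np.cos(yaw),np.sin(yaw),0]); c0=np.array([.4535,-.4068,.122])
o=next((down(y) for y in(yaw,yaw+pi,yaw-pi) if ik((c0-dx*.06).tolist(),down(y)) is not None),None); print(o)
reach((c0-dx*.06+[0,0,.1]).tolist(),o); go(c0-dx*.06)
f0=np.array(get_contact_force()); pk=0
for s in np.arange(-.045,.012,.002):   # finger front = s+.011 from pivot
    go(c0+dx*s,None,.03); f=-(np.array(get_contact_force())-f0)@dx
    print(round(s+.011,3),round(float(f),1),end='; ')
    pk=max(pk,f)
    if pk>2.5 and f<.4*pk and s+.011>-.008: break
print('peak',pk)
go(c0-dx*.06); go(c0-dx*.06+[0,0,.1]); reach([.40,.0,.35],o)
for c in('top','scene'):
    p,d=snap(c,c+'L.png'); W=cloud(c,d); q=p.astype(int)
    m=near(W,.455,-.403,.12,.03,.2)&(q[...,0]>q[...,1]+80)&(W[...,2]>.1); print(c,'red',rect(W,m))
print(get_time_s())
E
python3 -c "
import cv2
a=cv2.imread('pics/topL.png')[225:300,440:520];b=cv2.imread('pics/sceneL.png')[180:260,140:220]
f=lambda i:cv2.resize(i,(400,400))
cv2.imwrite('pics/L.png',cv2.hconcat([f(a),f(b)]))"
```

```text
[3.141592653589793, 0, -0.056]
-0.034 0.4; -0.032 1.6; -0.03 1.0; -0.028 0.9; -0.026 2.1; -0.024 4.5; -0.022 7.1; -0.02 8.1; -0.018 9.6; -0.016 12.0; -0.014 14.6; -0.012 17.0; -0.01 19.5; -0.008 22.1; -0.006 24.0; -0.004 1.0; peak 23.986058963314075
top red {'c': (470.7, -408.5), 'wh': (24.1, 10.5), 'ang_long': 88.64, 'n': 48, 'z': 0.1488, 'mean': [0.4707, -0.4077, 0.1484]}
scene red {'c': (474.4, -406.5), 'wh': (22.1, 11.7), 'ang_long': 85.47, 'n': 32, 'z': 0.1467, 'mean': [0.4757, -0.4066, 0.1466]}
105.375
```

View pics/L.png

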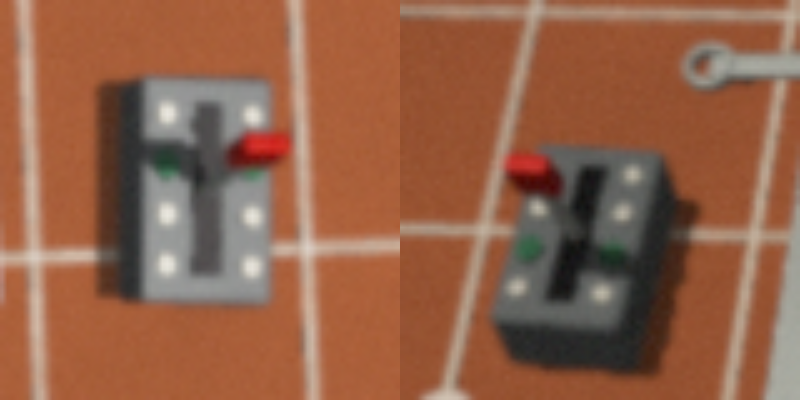

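The lever rests at its third, green stop, with the tip at x≈0.473. Last comes a check of the other things, then hand-in.

```bash
python3 - <<'E'
from h import *
snap('top')
for n in ['cup','bottle','flask','dish','beaker','wrench']:
    print(n,[(np.round(r['centre'],3).tolist(),round(r['conf'],2)) for r in look_for('top',n)][:1])
print(get_time_s(),close_job())
E
```

```text
cup [([0.771, 0.008, 0.041], 0.66)]
bottle [([0.618, -0.405, 0.101], 0.79)]
flask [([0.656, 0.274, 0.036], 0.35)]
dish [([0.578, 0.484, 0.012], 0.84)]
beaker [([0.53, -0.123, 0.075], 0.7)]
wrench []
the job is handed in; nothing more can be done
105.725 None
```

The job is handed in at 105.7 s, its verdict not reported: both plates present lie blue-up in the pit, the hatch is flush with its ring folded, and the lever is on the green stop; the grip slipped once while shutting the hatch, so I pushed it closed, and my last check re-found only the cup, bottle and dish in place, not the flask, beaker or wrench (jar not checked).

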